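# Close the desk jars from a pile of lids

## Task

The four jars of desk supplies have been refilled and stand open, their lids left in a pile. Take the pile apart and close every jar with the lid that was made for it: flat on the rim with its plug down inside, and the cornered lids in line with their jars. Leave the jars, the ink bottle and the rubber stamp standing where they are.

Things in the scene. Friction and masses are not known exactly. Their poses are not given: they have to be found in the camera images.
- small_round_lid: flat bamboo lid without knob, about 25 g, on top of the pile, on the square lid: plate 50 mm in diameter, 12 mm thick, over a grey centred plug 19 mm in diameter, 8 mm deep. Origin: centre of the plug's underside, z up; the plate spans z = 8 to 20 mm and is gripped by its edge. Closed, the plate lies on the rim of its jar and the plug hangs inside.
- square_lid: flat bamboo lid without knob, about 40 g, third from below in the pile, on the large round lid: plate 58 x 58 mm, 12 mm thick, over a grey centred plug 27 x 27 mm, 8 mm deep. Origin: centre of the plug's underside, z up; the plate spans z = 8 to 20 mm and is gripped by its edge. Closed, the plate lies on the rim of its jar and the plug hangs inside. x and y run square to its edges.
- large_round_lid: flat bamboo lid without knob, about 50 g, second from below in the pile, on the oblong lid: plate 68 mm in diameter, 12 mm thick, over a grey centred plug 37 mm in diameter, 8 mm deep. Origin: centre of the plug's underside, z up; the plate spans z = 8 to 20 mm and is gripped by its edge. Closed, the plate lies on the rim of its jar and the plug hangs inside.
- oblong_lid: flat bamboo lid without knob, about 75 g, at the bottom of the pile, on the table: plate 66 mm (x) by 112 mm (y), 12 mm thick, over a grey centred plug 35 x 81 mm, 8 mm deep. Origin: centre of the plug's underside, z up; the plate spans z = 8 to 20 mm and is gripped by its edge. Closed, the plate lies on the rim of its jar and the plug hangs inside.
- small_round_jar: open white ceramic jar, 44 mm in diameter, 58 mm high, mouth 34 mm in diameter, with brass drawing pins inside well below the rim; loose, 0.25 kg. Origin: centre of its underside, z up. Its own lid overhangs it by 3 mm all round and has 7.5 mm of play each way; closed, the lid's origin is 50 mm above this one.
- square_jar: open white ceramic jar, 52 x 52 mm, 52 mm high, mouth 42 x 42 mm, with paper clips inside well below the rim; loose, 0.32 kg. Origin: centre of its underside, z up. Its own lid overhangs it by 3 mm all round and has 7.5 mm of play each way; closed, the lid's origin is 44 mm above this one. x and y run square to its sides.
- large_round_jar: open white ceramic jar, 62 mm in diameter, 64 mm high, mouth 52 mm in diameter, with steel split rings inside well below the rim; loose, 0.4 kg. Origin: centre of its underside, z up. Its own lid overhangs it by 3 mm all round and has 7.5 mm of play each way; closed, the lid's origin is 56 mm above this one.
- oblong_jar: open white ceramic jar, 60 mm (x) by 106 mm (y), 44 mm high, mouth 50 x 96 mm, with ink cartridges inside well below the rim; loose, 0.45 kg. Origin: centre of its underside, z up. Its own lid overhangs it by 3 mm all round and has 7.5 mm of play each way; closed, the lid's origin is 36 mm above this one.
- ink_bottle: square dark-blue ink bottle with a round black cap, 49 x 49 mm, 57 mm high, loose; stands among the jars and is to be left alone. Origin: centre of its underside, z up.
- rubber_stamp: rubber stamp with a turned wooden handle, foot 25 mm (x) by 56 mm (y), 66 mm high, loose; stands among the jars and is to be left alone. Origin: centre of its underside, z up.
Not all that is in view belongs to the job. Leave any purple or red look-alike of the small_round_jar alone.

How it is judged (in metres and radians):
At the end, for the whole second after the job is handed in: Each lid on its own jar: within 12 mm of its centre, height within 3 mm of fully down, tilt under 0.08 rad, at rest; square and oblong lids within 0.2 rad of in line. Jars upright within 30 mm, ink bottle and stamp upright within 20 mm, of where they began (horizontal distance between small_round_lid and small_round_jar below 0.012 m and z of small_round_lid in the frame of small_round_jar between 0.047 and 0.053 m and angle between each of small_round_lid, small_round_jar, square_lid, square_jar, large_round_lid, large_round_jar, oblong_lid, oblong_jar's own z axis and vertical below 0.08 rad and linear speed of each of small_round_lid, small_round_jar, square_lid, square_jar, large_round_lid, large_round_jar, oblong_lid, oblong_jar below 0.02 m/s and distance of each of small_round_jar, square_jar, large_round_jar, oblong_jar from where it was at the start of the episode below 0.03 m and horizontal distance between square_lid and square_jar below 0.012 m and z of square_lid in the frame of square_jar between 0.041 and 0.047 m and horizontal distance between large_round_lid and large_round_jar below 0.012 m and z of large_round_lid in the frame of large_round_jar between 0.053 and 0.059 m and horizontal distance between oblong_lid and oblong_jar below 0.012 m and z of oblong_lid in the frame of oblong_jar between 0.033 and 0.039 m and (angle between the x axis of square_lid and the x axis of square_jar, either way round below 0.2 rad or angle between the x axis of square_lid and the y axis of square_jar, either way round below 0.2 rad) and angle between the x axis of oblong_lid and the x axis of oblong_jar, either way round below 0.2 rad and distance of each of ink_bottle, rubber_stamp from where it was at the start of the episode below 0.02 m and angle between each of ink_bottle, rubber_stamp's own z axis and vertical below 0.1 rad); the robot touches nothing.
It fails at once if a jar is tipped over (angle between any of small_round_jar, square_jar, large_round_jar, oblong_jar's own z axis and vertical above 0.5 rad).
It fails at once if the ink bottle or the rubber stamp is knocked over (angle between any of ink_bottle, rubber_stamp's own z axis and vertical above 0.5 rad).
It also fails if it takes over 99 s, if anything falls off the work surface, if the arm or the gripper's body presses on something with over 40 N, if the wrist force passes 120 N, or if a joint passes its speed limit or range.

## Robot

A 6-joint arm with a two-finger parallel gripper is mounted at the origin on a cart in front of the work surface, level with it; the furniture and walls round the work are solid. World frame = base frame: x ahead of the robot, y to its left, z up, the work surface at z = 0. Lengths are in mm, angles in rad, forces in N, time in s.
With the tool pointing down it reaches from about 350 to 875 mm from the base axis. Payload 4.2 kg.
Tool frame: the origin (TCP) lies between the finger pads; the fingertips stand 25 mm ahead of it and the grasp point (between the pads) lies 6 mm ahead of it; z points along the fingers, y is the line along which they close (so a half turn about z gives the same grasp; the last joint's range is limited). The gripper opens to 85 mm and grips with 20 to 120 N. Pads are 22 mm wide; open, the fingers measure 114 mm over their backs; the gripper's body (76 mm by 85 mm) begins 54 mm behind the grasp point. The pads swing forward as they close: fully open they stand 13 mm farther back than shut.
Start: joints at [-1.089, 0.385, 0.008, 0, -1.194, -0.259], TCP at [138.119, -609.527, 256.312] pointing down, gripper open.
Joint ranges: [-3.14, 3.14], [-1.21, 2.06], [-1.07, 1.41], [-3.16, 2.05], [-2.99, -0.16], [-3.1, 3.1]. Speed limits (rad/s): [2.79, 2.79, 3.14, 3.14, 3.14, 3.14].

## Interface

Orientations are given as a unit quaternion [x, y, z, w].
In Python, from bench import arm gives the robot as it stands.
- The arm moves only by the shell command python3 -m pendant 'ROWS'. ROWS is JSON, a list of rows, each a list of 7 numbers: the shift along the tool's x, y, z in m, then the turn, a rotation vector about the tool's x, y, z in degrees, then the finger opening in m, from 0 to 0.0854. In form: [[x, y, z, wx, wy, wz, fingers], ...]. A call has 1 to 12 rows; each row shifts and turns the commanded pose from where the row before left it, along the tool's axes as they then stand; what a row does not reach is not made up. A row lasts 1/10 s, in which the tool goes at most 50 mm and 8.59 degrees, less where a joint would pass 70% of its speed; a pose out of reach is approached as far as the arm can. A call is refused whole if a number of a shift passes 0.05 or a number of a turn 8.59, either way. A call with a gripper value outside its range is refused whole. The fingers move at their own pace and stop on an object; the grip force is fixed at half the most. Time passes only in rows, so rows that do not move let the fingers close. It gives the time, the measured TCP pose, the force, the opening and the grip force at its end, in the units of the state.
- arm.read_state(): the state, without advancing time (a new reading comes with each control period).
- arm.get_image(name): name is "scene" or "top"; returns a dict with "image" (420x560x3 uint8, red, green, blue), "fx", "fy", "cx", "cy" (pixels), "xyz" and "rotation" of the camera in the world. Camera axes: x right, y down, z forward; pixel columns grow to the right and rows downward; lengths in mm; the calibration is good to about 2 mm. A picture is of the moment at which its call begins. There is no depth.
- arm.job_done(): hands the job in; it is judged then, once.
The state is a dict: "clock": time; "joints": joint angles; "joint_vel": joint speeds; "joint_efforts": joint torques, N m; "position": TCP position; "ee_rot": TCP orientation; "contact_force": force on the tool from outside, world axes, zero at the start; "wrist_torque": the same for the moment, N m; "gripper_width": finger opening in mm; "grasp_force": force on a finger pad.
Only numpy, scipy, OpenCV 4.12 (cv2) and the standard library are available. Lean on these libraries where they do the work, as an engineer would, in place of code of your own. Each camera call takes 0.05 s, during which the arm holds its last target. There are 200 camera calls.

## Working session

There is one attempt and no reset: what is moved stays moved. The work goes in short steps, Python scripts to look and compute and a shell command to move; the robot and the scene stay as the last step left them, time stands still between calls to the robot, and variables do not carry over. Pictures are saved under pics/ and viewed, at most 14 in all, crops included, and the job is handed in when it is done.

```bash
ls; mkdir -p pics; python3 - <<'E'
from bench import arm
import cv2,json
for n in("scene","top"):
    d=arm.get_image(n); cv2.imwrite(f"pics/{n}0.png",d["image"][:,:,::-1]); print(n,{k:(v.tolist() if hasattr(v,'tolist') else v) for k,v in d.items() if k!="image"})
print(arm.read_state())
E
```

```text
pics
scene {'fx': 460.85298747126546, 'fy': 460.85298747126546, 'cx': 283.46143832975343, 'cy': 215.6683950669401, 'xyz': [-35.72184274092431, 641.692822837854, 538.6253884187902], 'rotation': [-0.2388940279474811, 0.8141848024662789, -0.5057569329966791, 0.15570059591975638]}
top {'fx': 418.0255309633829, 'fy': 418.0255309633829, 'cx': 286.5595851731959, 'cy': 208.98281621287305, 'xyz': [366.0659065328446, -151.60575015708446, 904.9083384658377], 'rotation': [-0.695251096579244, 0.7146780879144516, -0.053124297103221356, 0.05512669423782598]}
{'clock': 0.1, 'joints': array([-1.08941076e+00,  3.85440029e-01,  6.76383245e-03, -4.42410731e-04,
       -1.19399642e+00, -2.58574453e-01]), 'joint_vel': array([-0.00087679, -0.00047468,  0.00234918,  0.00118712,  0.00094635,
       -0.00090348]), 'joint_efforts': array([-3.95503901e-05, -3.93320632e+01,  1.88931334e+01,  4.19791058e+00,
       -2.54652346e-03,  4.43163884e-06]), 'position': array([ 138.00717156, -609.08497208,  255.3542758 ]), 'ee_rot': array([-1.11094123e-01,  9.93809425e-01,  9.49010622e-04, -1.47531302e-04]), 'contact_force': array([-0.26823736,  0.0357907 , -0.65556545]), 'wrist_torque': array([ 0.02604947, -0.01170484, -0.02256804]), 'grasp_force': 0.0, 'gripper_width': 85.46284329221992}
```

View pics/scene0.png

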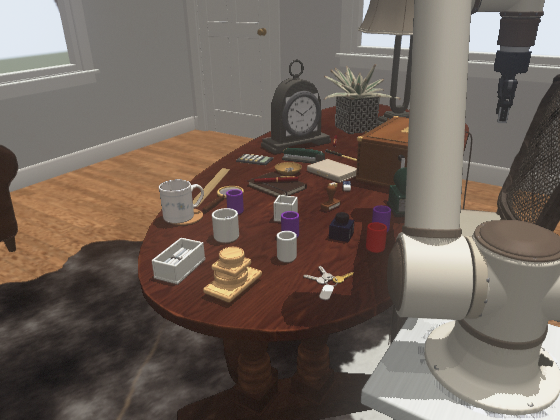

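View pics/top0.png

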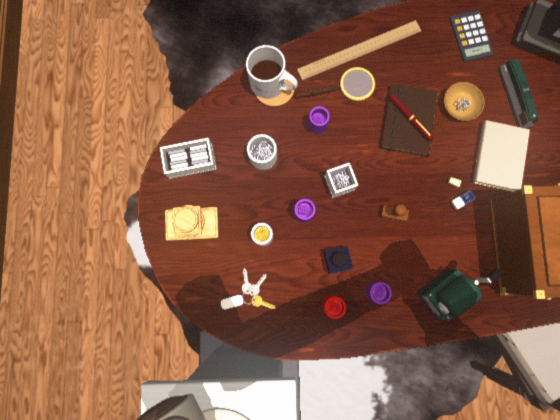

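The scene view shows the pile at (232,272), the oblong jar at (179,260), the large round jar at (225,225), the small round jar at (287,245) and the square jar at (286,208). In the top view these are at (190,222), (188,158), (262,151), (262,234) and (341,180). Next I'll enlarge both.

```bash
cat > h.py <<'E'
import numpy as np, cv2
from scipy.spatial.transform import Rotation as R
from bench import arm
class Cam:
    def __init__(s,n,save=None):
        d=arm.get_image(n); s.im=d["image"][:,:,::-1].copy(); s.K=np.array([[d["fx"],0,d["cx"]],[0,d["fy"],d["cy"]],[0,0,1]])
        s.c=np.array(d["xyz"]); r=np.array(d["rotation"]); s.R=R.from_quat(r).as_matrix() if r.shape==(4,) else r
        if save: cv2.imwrite(save,s.im)
    def ground(s,uv,z):
        uv=np.atleast_2d(uv).astype(float); ray=(s.R@np.linalg.inv(s.K)@np.c_[uv,np.ones(len(uv))].T).T
        return s.c+ray*((z-s.c[2])/ray[:,2])[:,None]
    def proj(s,p):
        q=(s.K@s.R.T@(np.atleast_2d(p)-s.c).T).T; return q[:,:2]/q[:,2:]
    def crop(s,x0,y0,x1,y1,k,f):
        cv2.imwrite(f,cv2.resize(s.im[y0:y1,x0:x1],None,fx=k,fy=k,interpolation=cv2.INTER_CUBIC))
E
python3 - <<'E'
from h import *
t=Cam("top"); t.crop(155,125,365,275,3.8,"pics/t1.png")
s=Cam("scene"); s.crop(145,180,305,300,5,"pics/s1.png")
for n,uv,z in [("obl",(188,157),44),("lr",(262,151),64),("sq",(341,179),52),("sr",(262,233),58),("pile",(190,221),20),("ink",(338,260),40),("stamp",(396,212),10)]:
    print(n,t.ground(uv,z).round(1))
E
```

```text
obl [[616.8  55.6  44. ]]
lr [[ 619.4 -103.2   64. ]]
sq [[ 557.9 -266.2   52. ]]
sr [[448.9 -99.7  58. ]]
pile [[482.6  55.8  20. ]]
ink [[ 390.8 -253.7   40. ]]
stamp [[ 491.1 -387.2   10. ]]
```

View pics/t1.png

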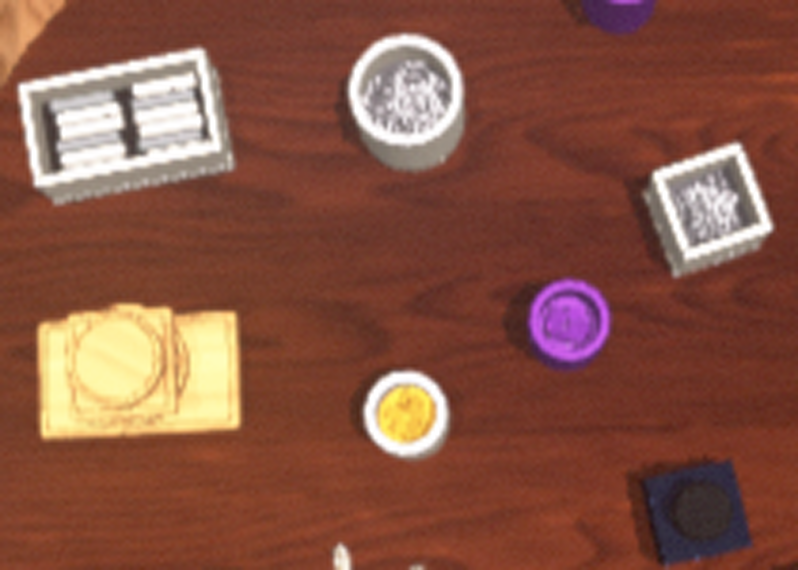

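View pics/s1.png

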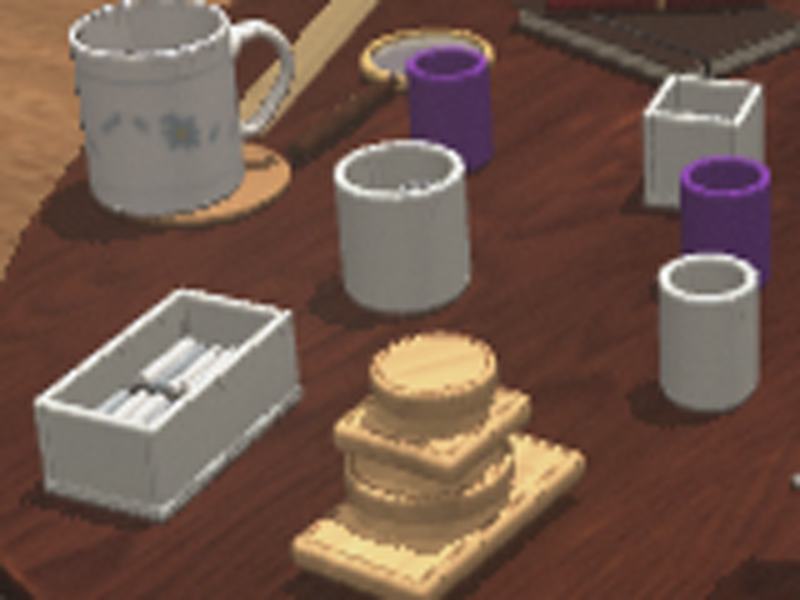

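The crops show the jar rims clearly. The pile is stacked as described, slightly off-centre and nearly square to the axes. Now I'll work out the poses.

```bash
cat > m.py <<'E'
from h import *
t=Cam("top"); s=Cam("scene")
hsv=cv2.cvtColor(t.im,cv2.COLOR_BGR2HSV); k=6
def big(u,v,h=36):
    M=np.array([[k,0,(k-1)/2-k*(u-h)],[0,k,(k-1)/2-k*(v-h)]],float)
    im=cv2.warpAffine(t.im,M,(2*h*k,2*h*k),flags=cv2.INTER_CUBIC); return im,lambda p:(np.array(p,float).reshape(-1,2)-[M[0,2],M[1,2]])/k
for n,uv,z in [("obl",(188,157),44),("lr",(262,151),64),("sq",(341,179),52),("sr",(262,233),58)]:
    im,f=big(*uv); h=cv2.cvtColor(im,cv2.COLOR_BGR2HSV)
    m=((h[...,2]>195)&(h[...,1]<60)).astype(np.uint8)
    cs=max(cv2.findContours(m,cv2.RETR_EXTERNAL,cv2.CHAIN_APPROX_NONE)[0],key=cv2.contourArea)
    P=t.ground(f(cv2.convexHull(cs)),z)[:,:2].astype(np.float32)
    r=cv2.minAreaRect(P); c=cv2.minEnclosingCircle(P); print(n,np.round(r[0],1),np.round(r[1],1),round(r[2],1),"circ",np.round(c[0],1),round(c[1],1))
g=lambda p,z:t.ground((np.array(p,float)+.5)/3.8-.5+[155,125],z)[:,:2]
print("small",g([(119,363),(73,363),(165,363)],80).round(1))
for n,p,z in [("square",[(68,310),(172,308),(178,412),(76,420)],60),("obl",[(38,323),(238,311),(242,429),(41,438)],20)]:
    q=g(p,z); r=cv2.minAreaRect(q.astype(np.float32)); print(n,q.round(1).tolist(),q.mean(0).round(1),np.round(r[1],1),round(r[2],1))
print("large edge right/bot/top",g([(190,367),(125,427),(122,303)],40).round(1))
G=lambda p,z:s.ground((np.array(p,float)+.5)/5-.5+[145,180],z)[:,:2]
print("scene small",G([(370,373),(496,360),(434,335),(434,402)],80).round(1).tolist())
print("scene sq",G([(335,430),(452,472),(531,405)],60).round(1).tolist())
print("scene large L/R",G([(344,470),(516,455)],40).round(1).tolist())
print("scene obl",G([(294,547),(420,598),(585,460)],20).round(1).tolist())
print("scene sr jar",G([(659,282),(757,282),(707,256),(707,300)],58).mean(0), "lr",G([(335,178),(467,178),(402,143),(402,202)],64).mean(0))
E
python3 m.py
```

```text
obl [620.2  59.7] [ 62.4 107.4] 10.1 circ [620.4  59.7] 60.2
lr [ 625.6 -101.9] [61.5 63.3] 88.7 circ [ 625.3 -101.9] 32.0
sq [ 561.  -268.6] [53.9 52.8] 18.0 circ [ 560.7 -268.4] 36.0
sr [448.2 -98.4] [44.6 43.8] 3.2 circ [448.4 -98.4] 22.7
small [[476.6  49.8]
 [477.3  74. ]
 [475.9  25.7]]
square [[508.9, 82.5], [508.4, 26.4], [452.0, 22.9], [449.2, 77.4]] [479.6  52.3] [60.4 56. ] 3.5
obl [[508.7, 110.5], [512.4, -2.5], [445.6, -4.6], [443.6, 107.7]] [477.6  52.8] [ 66.8 113. ] 1.8
large edge right/bot/top [[478.6  20.6]
 [446.6  56. ]
 [515.3  58.3]]
scene small [[494.7, 69.0], [459.2, 35.2], [492.2, 32.8], [460.1, 72.6]]
scene sq [[501.3, 84.4], [444.3, 83.4], [447.7, 29.2]]
scene large L/R [[501.3, 81.5], [450.4, 36.9]]
scene obl [[503.5, 110.6], [441.2, 110.1], [443.6, 0.6]]
scene sr jar [446.55082204 -97.3138142 ] lr [619.34659851 -98.72943925]
```

```bash
cat > go.py <<'E'
# python3 go.py x y z phi : remaining shift (mm, tool axes) and turn (deg, tool axes)
import sys; from h import *
x,y,z,phi=map(float,sys.argv[1:5]); s=arm.read_state(); p=np.array(s["position"]); C=R.from_quat(s["ee_rot"]); c,q=np.cos(np.radians(phi)),np.sin(np.radians(phi))
T=R.from_matrix(np.array([[q,c,0],[-c,q,0],[0,0,-1]]))
print("t",round(s["clock"],1),"pos",p.round(1),"shift",C.inv().apply(np.array([x,y,z])-p).round(1),"turn",(C.inv()*T).as_rotvec(degrees=True).round(1),"shift after turn",T.inv().apply(np.array([x,y,z])-p).round(1),"F",np.round(s["contact_force"],1),"w",round(s["gripper_width"],1),"gf",round(s["grasp_force"],1))
E
python3 -m pendant '[[0,0,0,0,0,-8.5,0.0854],[0,0,0,0,0,-8.5,0.0854],[0,0,0,0,0,-8.5,0.0854],[0,0,0,0,0,-8.5,0.0854],[0,0,0,0,0,-8.5,0.0854],[0,0,0,0,0,-8.5,0.0854],[0,0,0,0,0,-8.5,0.0854],[0,0,0,0,0,-8.5,0.0854],[0,0,0,0,0,-8.5,0.0854],[0,0,0,0,0,-2,0.0854],[0,0,0,0,0,0,0.0854]]'; python3 go.py 476.5 51 180 181.5
```

```text
clock: 1.4
position: [138.1, -609.5, 256.2]
ee_rot: [0.715, -0.699, -0.0, -0.0]
contact_force: [-0.7, -0.4, -0.2]
gripper_width: 85.7
grasp_force: 0.0Traceback (most recent call last):
  File "go.py", line 4, in <module>
    T=R.from_matrix(np.array([[q,c,0],[-c,q,0],[0,0,-1]]))
  File "scipy/spatial/transform/_rotation.pyx", line 1143, in scipy.spatial.transform._rotation.Rotation.from_matrix
ValueError: Non-positive determinant (left-handed or null coordinate frame) in rotation matrix 0: [[-0.02617695 -0.99965732  0.        ]
 [ 0.99965732 -0.02617695  0.        ]
 [ 0.          0.         -1.        ]].
```

```bash
sed -i 's/\[\[q,c,0\],\[-c,q,0\]/[[-q,c,0],[c,q,0]/' go.py; python3 go.py 476.5 51 180 181.5
```

```text
t 1.4 pos [ 138.1 -609.5  256.2] shift [-652.9 -352.8   76.3] turn [ 0.   0.  -0.2] shift after turn [-651.4 -355.6   76.2] F [-0.7 -0.4 -0.2] w 85.7 gf 0.0
```

```bash
python3 -m pendant '[[-0.0325,-0.0176,0,0,0,0,0.0854],[-0.0325,-0.0176,0,0,0,0,0.0854],[-0.0325,-0.0176,0,0,0,0,0.0854],[-0.0325,-0.0176,0,0,0,0,0.0854],[-0.0325,-0.0176,0,0,0,0,0.0854],[-0.0325,-0.0176,0,0,0,0,0.0854],[-0.0325,-0.0176,0,0,0,0,0.0854],[-0.0325,-0.0176,0,0,0,0,0.0854],[-0.0325,-0.0176,0,0,0,0,0.0854],[-0.0325,-0.0176,0,0,0,0,0.0854]]' && python3 -m pendant '[[-0.0325,-0.0176,0,0,0,0,0.0854],[-0.0325,-0.0176,0,0,0,0,0.0854],[-0.0325,-0.0176,0,0,0,0,0.0854],[-0.0325,-0.0176,0,0,0,0,0.0854],[-0.0325,-0.0176,0,0,0,0,0.0854],[-0.0325,-0.0176,0,0,0,0,0.0854],[-0.0325,-0.0176,0,0,0,0,0.0854],[-0.0325,-0.0176,0.02,0,0,0,0.0854],[-0.0325,-0.0176,0.02,0,0,0,0.0854],[-0.0325,-0.0176,0.02,0,0,0,0.0854],[0,0,0,0,0,0,0.0854],[0,0,0,0,0,0,0.0854]]' && python3 go.py 476.5 51 87 181.5
```

```text
clock: 2.4
position: [307.3, -279.4, 256.6]
ee_rot: [0.714, -0.7, 0.0, -0.0]
contact_force: [0.6, -0.3, 0.5]
gripper_width: 85.3
grasp_force: 0.0
clock: 3.6
position: [475.6, 48.5, 195.7]
ee_rot: [0.715, -0.699, -0.0, 0.001]
contact_force: [-0.3, 0.2, 0.3]
gripper_width: 85.5
grasp_force: 0.0
t 3.6 pos [475.6  48.5 195.7] shift [ -2.5  -1.2 108.7] turn [ 0.1 -0.  -0.2] shift after turn [ -2.4  -1.  108.7] F [-0.3  0.2  0.3] w 85.5 gf 0.0
```

```bash
python3 -m pendant '[[-0.0025,-0.001,0.03,0,0,0,0.0854],[0,0,0.03,0,0,0,0.0854],[0,0,0.03,0,0,0,0.0854],[0,0,0.01,0,0,0,0.0854],[0,0,0.008,0,0,0,0.06],[0,0,0,0,0,0,0.058],[0,0,0,0,0,0,0.058],[0,0,0,0,0,0,0.058],[0,0,0,0,0,0,0.058]]' && python3 go.py 476.5 51 87 181.5; python3 - <<'E'
from h import *
s=Cam("scene"); s.crop(165,150,305,300,4,"pics/s2.png")
E
```

```text
clock: 4.5
position: [477.2, 50.8, 89.2]
ee_rot: [0.715, -0.699, 0.0, -0.001]
contact_force: [0.8, -0.2, -0.1]
gripper_width: 58.2
grasp_force: 0.0
t 4.5 pos [477.2  50.8  89.2] shift [-0.2  0.7  2.2] turn [-0.1  0.  -0.2] shift after turn [-0.2  0.6  2.2] F [ 0.8 -0.2 -0.1] w 58.2 gf 0.0
```

View pics/s2.png

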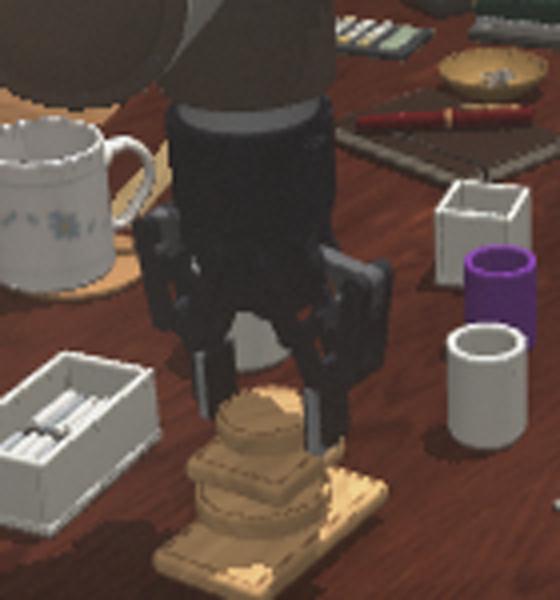

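The fingers straddle the small lid, with the near fingertip at crop (322,452). I'll work out how high that tip is.

```bash
python3 - <<'E'
from h import *
s=Cam("scene")
for uv in [(306,446),(325,454),(343,436)]:
    p=(np.array(uv)+.5)/4-.5+[165,150]
    a=s.ground(p,60)[0]; d=a-s.c
    for x in(448,442): print(uv,x,(s.c+d*(x-s.c[0])/d[0]).round(1))
E
```

```text
(306, 446) 448 [448.   58.7  74.2]
(306, 446) 442 [442.   65.9  79.9]
(325, 454) 448 [448.   44.7  62.3]
(325, 454) 442 [442.   52.1  68.2]
(343, 436) 448 [448.   29.9  64.8]
(343, 436) 442 [442.   37.5  70.7]
```

```bash
python3 -m pendant '[[0,0,0.006,0,0,0,0.058],[0,0,0,0,0,0,0.04],[0,0,0,0,0,0,0.04],[0,0,0,0,0,0,0.04],[0,0,0,0,0,0,0.04],[0,0,0,0,0,0,0.04]]' && python3 -m pendant '[[0,0,-0.01,0,0,0,0.04],[0,0,-0.02,0,0,0,0.04],[0,0,-0.04,0,0,0,0.04],[0,0,-0.04,0,0,0,0.04],[0,0,0,0,0,0,0.04]]' && python3 go.py 448 -98.5 150 181.5
```

```text
clock: 5.2
position: [477.3, 50.8, 82.6]
ee_rot: [0.715, -0.699, 0.0, -0.001]
contact_force: [1.8, 0.2, 3.0]
gripper_width: 47.9
grasp_force: 62.9
clock: 5.7
position: [478.8, 51.4, 197.7]
ee_rot: [0.715, -0.699, 0.002, -0.005]
contact_force: [0.8, -0.2, 0.4]
gripper_width: 47.5
grasp_force: 61.8
t 5.7 pos [478.8  51.4 197.7] shift [149.3  34.7  46.9] turn [-0.6  0.2 -0.2] shift after turn [149.1  34.7  47.7] F [ 0.8 -0.2  0.4] w 47.5 gf 61.8
```

```bash
python3 -m pendant '[[0.03,0.007,0,0,0,0,0.04],[0.03,0.007,0,0,0,0,0.04],[0.03,0.007,0.01,0,0,0,0.04],[0.03,0.007,0.02,0,0,0,0.04],[0.029,0.0067,0.03,0,0,0,0.04],[0,0,0.03,0,0,0,0.04],[0,0,0,0,0,0,0.04],[0,0,0,0,0,0,0.04]]' && python3 go.py 448 -98.5 73 181.5; python3 - <<'E'
from h import *
s=Cam("scene"); t=Cam("top")
a=cv2.resize(s.im[170:300,200:340],None,fx=3.6,fy=3.6,interpolation=2); b=cv2.resize(t.im[170:300,140:200+0],None,fx=3.6,fy=3.6,interpolation=2)
cv2.imwrite("pics/s3.png",np.hstack([a,b]))
E
```

```text
clock: 6.5
position: [444.8, -99.1, 102.3]
ee_rot: [0.715, -0.699, -0.001, 0.001]
contact_force: [0.3, -0.1, 0.8]
gripper_width: 47.3
grasp_force: 61.9
t 6.5 pos [444.8 -99.1 102.3] shift [-0.5 -3.3 29.3] turn [ 0.1 -0.  -0.2] shift after turn [-0.5 -3.2 29.3] F [ 0.3 -0.1  0.8] w 47.3 gf 61.9
```

View pics/s3.png

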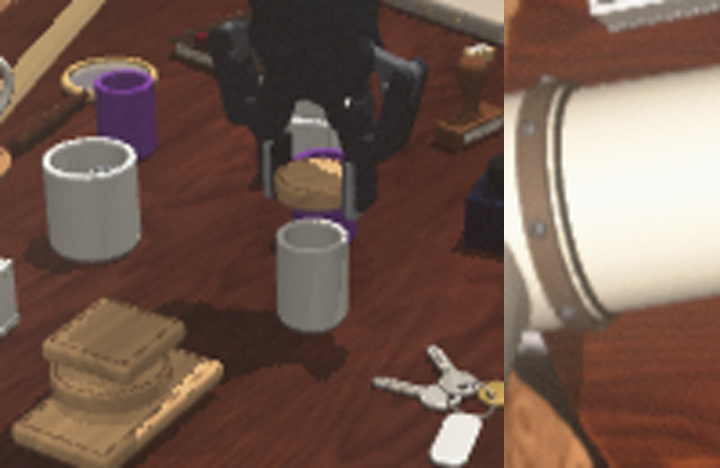

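The lid is held level over its jar at crop (312,185) and the rest of the pile is undisturbed. The arm blocks the top view here. Lowering now.

```bash
python3 -m pendant '[[-0.0005,-0.0033,0.008,0,0,0,0.04],[0,0,0.01,0,0,0,0.04],[0,0,0.007,0,0,0,0.04],[0,0,0.003,0,0,0,0.04],[0,0,0,0,0,0,0.04],[0,0,0,0,0,0,0.04]]' && python3 go.py 448 -98.5 73 181.5
```

```text
clock: 7.2
position: [448.6, -98.6, 74.3]
ee_rot: [0.715, -0.699, -0.0, 0.0]
contact_force: [-0.2, -0.5, -0.7]
gripper_width: 47.3
grasp_force: 61.9
t 7.2 pos [448.6 -98.6  74.3] shift [-0.1  0.6  1.3] turn [ 0.  -0.  -0.2] shift after turn [-0.1  0.6  1.3] F [-0.2 -0.5 -0.7] w 47.3 gf 61.9
```

```bash
python3 -m pendant '[[0,0,0.0015,0,0,0,0.04],[0,0,0,0,0,0,0.06],[0,0,0,0,0,0,0.068],[0,0,0,0,0,0,0.068],[0,0,-0.02,0,0,0,0.07],[0,0,-0.04,0,0,0,0.075],[0,0,-0.04,0,0,0,0.075],[0,0,-0.02,0,0,0,0.075],[0,0,0,0,0,0,0.075]]' && python3 go.py 477.5 53.5 150 181.5; python3 - <<'E'
from h import *
s=Cam("scene"); s.crop(190,170,330,300,4,"pics/s4.png")
E
```

```text
clock: 8.1
position: [450.4, -98.5, 196.3]
ee_rot: [0.715, -0.699, 0.003, -0.003]
contact_force: [0.6, -0.8, -0.4]
gripper_width: 75.0
grasp_force: 0.0
t 8.1 pos [450.4 -98.5 196.3] shift [-151.3  -30.1   46.6] turn [-0.5  0.  -0.2] shift after turn [-151.2  -31.    46.3] F [ 0.6 -0.8 -0.4] w 75.0 gf 0.0
```

View pics/s4.png

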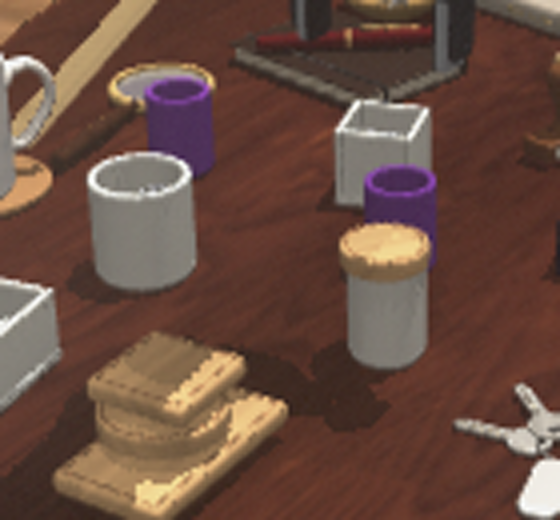

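The small lid sits flat on its jar at crop (385,250). I'll remeasure the square lid from its corners: (90,380), (174,414), (245,362) and (157,333).

```bash
python3 - <<'E'
from h import *
s=Cam("scene")
q=s.ground((np.array([(90,380),(174,414),(245,362),(157,333)])+.5)/4-.5+[190,170],60)[:,:2]
print(q.round(1).tolist(),q.mean(0).round(1))
q=s.ground((np.array([(341,243),(430,243),(386,224),(386,263)])+.5)/4-.5+[190,170],78)[:,:2]
print("small lid",q.round(1).tolist(),q.mean(0).round(1))
E
python3 -m pendant '[[-0.03,-0.006,0.01,0,0,0,0.082],[-0.03,-0.006,0.01,0,0,0,0.082],[-0.03,-0.006,0.01,0,0,0,0.082],[-0.03,-0.006,0.01,0,0,0,0.082],[-0.03,-0.006,0,0,0,0,0.082],[0,0,0,0,0,0,0.082],[0,0,0,0,0,0,0.082]]' && python3 go.py 477.5 53.5 62 181.5
```

```text
[[502.8, 81.1], [449.2, 82.9], [448.7, 27.7], [503.5, 28.9]] [476.   55.2]
small lid [[459.4, -73.3], [419.0, -98.4], [450.9, -104.5], [426.9, -67.3]] [439.  -85.9]
clock: 8.9
position: [474.3, 52.2, 151.3]
ee_rot: [0.715, -0.699, -0.001, 0.002]
contact_force: [-0.7, 0.1, -0.8]
gripper_width: 81.8
grasp_force: 0.0
t 8.9 pos [474.3  52.2 151.3] shift [-1.3 -3.5 89.3] turn [ 0.2 -0.1 -0.2] shift after turn [-1.2 -3.2 89.3] F [-0.7  0.1 -0.8] w 81.8 gf 0.0
```

```bash
python3 -m pendant '[[-0.0013,-0.0035,0.03,0,0,0,0.078],[0,0,0.03,0,0,0,0.072],[0,0,0.02,0,0,0,0.068],[0,0,0.009,0,0,0,0.068],[0,0,0,0,0,0,0.05],[0,0,0,0,0,0,0.05],[0,0,0,0,0,0,0.05],[0,0,0,0,0,0,0.05],[0,0,0,0,0,0,0.05]]' && python3 go.py 477.5 53.5 62 181.5 && python3 -m pendant '[[0,0,-0.01,0,0,0,0.05],[0,0,-0.02,0,0,0,0.05],[0,0,-0.04,0,0,0,0.05],[0,0,-0.04,0,0,0,0.05],[0,0,0,0,0,0,0.05]]' && python3 go.py 560 -268 130 198
```

```text
clock: 9.8
position: [479.0, 53.6, 64.5]
ee_rot: [0.715, -0.699, 0.0, -0.001]
contact_force: [0.1, 0.2, -1.1]
gripper_width: 56.7
grasp_force: 63.5
t 9.8 pos [479.   53.6  64.5] shift [0.1 1.5 2.5] turn [-0.1  0.  -0.2] shift after turn [0.1 1.5 2.5] F [ 0.1  0.2 -1.1] w 56.7 gf 63.5
clock: 10.3
position: [482.1, 54.6, 180.3]
ee_rot: [0.715, -0.699, 0.003, -0.006]
contact_force: [1.5, 0.8, -1.4]
gripper_width: 56.7
grasp_force: 63.8
t 10.3 pos [482.1  54.6 180.3] shift [324.6 -69.6  49.9] turn [ -0.8   0.1 -16.6] shift after turn [330.9  25.7  50.3] F [ 1.5  0.8 -1.4] w 56.7 gf 63.8
```

```bash
python3 -m pendant '[[0.0325,-0.0068,0,0,0,0,0.05],[0.0325,-0.0068,0,0,0,0,0.05],[0.0325,-0.0068,0,0,0,0,0.05],[0.0325,-0.0068,0,0,0,0,0.05],[0.0325,-0.0068,0,0,0,0,0.05],[0.0325,-0.0068,0,0,0,0,0.05],[0.0325,-0.0068,0,0,0,0,0.05],[0.0325,-0.0068,0,0,0,0,0.05],[0.0325,-0.0068,0.015,0,0,-8.3,0.05],[0,0,0.03,0,0,-8.3,0.05],[0,0,0,0,0,0,0.05],[0,0,0,0,0,0,0.05]]' && python3 go.py 560 -268 68.5 198
```

```text
clock: 11.5
position: [546.0, -237.5, 128.8]
ee_rot: [0.808, -0.59, -0.001, 0.001]
contact_force: [0.3, 0.1, 0.8]
gripper_width: 57.0
grasp_force: 63.9
t 11.5 pos [ 546.  -237.5  128.8] shift [33.3 -4.2 60.3] turn [ 0.1  0.  -0.3] shift after turn [33.3 -3.9 60.3] F [0.3 0.1 0.8] w 57.0 gf 63.9
```

```bash
python3 -m pendant '[[0.0165,-0.002,0,0,0,0,0.05],[0.0165,-0.002,0.01,0,0,0,0.05],[0,0,0.02,0,0,0,0.05],[0,0,0,0,0,0,0.05],[0,0,0,0,0,0,0.05]]' && python3 go.py 560 -268 68.5 198; python3 - <<'E'
from h import *
s=Cam("scene"); s.crop(230,130,350,240,5,"pics/s5.png")
E
```

```text
clock: 12.0
position: [560.4, -267.8, 99.1]
ee_rot: [0.808, -0.589, -0.0, 0.0]
contact_force: [-0.3, 0.5, -0.5]
gripper_width: 56.8
grasp_force: 63.9
t 12.0 pos [ 560.4 -267.8   99.1] shift [ 0.1  0.5 30.6] turn [ 0.  -0.  -0.1] shift after turn [ 0.1  0.5 30.6] F [-0.3  0.5 -0.5] w 56.8 gf 63.9
```

View pics/s5.png

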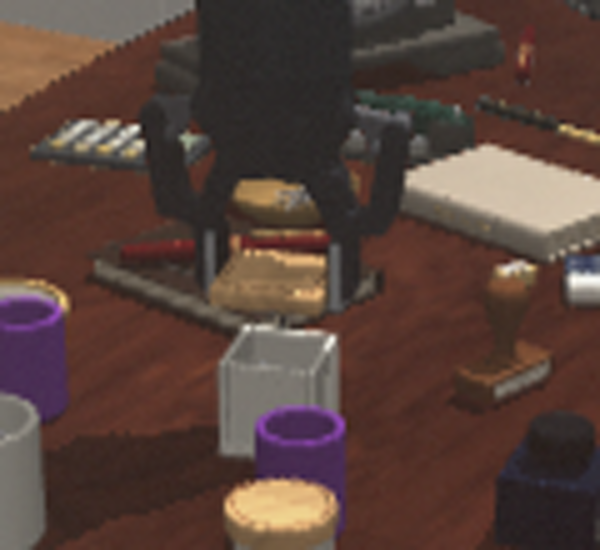

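The lid hangs level over the square jar, but it looks a little left of the jar (lid about crop x 270, rim about 280). I'll check by projection.

```bash
python3 - <<'E'
from h import *
s=Cam("scene"); f=lambda p:((s.proj(p)-[230,130]+.5)*5-.5).round(0).tolist()
a=np.radians(18); Rm=np.array([[np.cos(a),-np.sin(a)],[np.sin(a),np.cos(a)]])
sq=np.array([[1,1],[1,-1],[-1,-1],[-1,1]])
print("jar rim",f(np.c_[sq*26@Rm.T+[560,-268],[52]*4]))
print("lid top",f(np.c_[sq*29@Rm.T+[560.4,-267.8],[91]*4]))
# observed rim corners
q=s.ground((np.array([(221,368),(313,375),(340,340),(253,325)])+.5)/5-.5+[230,130],52)[:,:2]; print(q.round(1).tolist(),q.mean(0).round(1))
E
```

```text
jar rim [[215.0, 366.0], [242.0, 326.0], [338.0, 335.0], [314.0, 376.0]]
lid top [[205.0, 297.0], [236.0, 255.0], [344.0, 264.0], [317.0, 307.0]]
[[572.3, -234.4], [527.9, -251.7], [539.2, -296.0], [588.7, -288.6]] [ 557.  -267.7]
```

Everything agrees to about 3 mm, so I'm placing it.

```bash
python3 -m pendant '[[0.001,0.001,0.01,0,0,0,0.05],[0,0,0.01,0,0,0,0.05],[0,0,0.006,0,0,0,0.05],[0,0,0.003,0,0,0,0.05],[0,0,0.001,0,0,0,0.05],[0,0,0,0,0,0,0.05],[0,0,0,0,0,0,0.05]]' && python3 go.py 560 -268 68.5 198
```

```text
clock: 12.8
position: [559.9, -269.1, 69.1]
ee_rot: [0.808, -0.589, 0.0, -0.0]
contact_force: [0.7, -0.2, 0.2]
gripper_width: 56.7
grasp_force: 63.9
t 12.8 pos [ 559.9 -269.1   69.1] shift [-1.  -0.5  0.6] turn [-0.  -0.  -0.1] shift after turn [-1.  -0.5  0.6] F [ 0.7 -0.2  0.2] w 56.7 gf 63.9
```

```bash
python3 -m pendant '[[0,0,0.0005,0,0,0,0.05],[0,0,0,0,0,0,0.066],[0,0,0,0,0,0,0.072],[0,0,0,0,0,0,0.074],[0,0,-0.02,0,0,0,0.074],[0,0,-0.04,0,0,0,0.08],[0,0,-0.04,0,0,8.3,0.0854],[0,0,-0.02,0,0,8.3,0.0854],[0,0,0,0,0,0,0.0854]]' && python3 go.py 479 55.5 150 181.5; python3 - <<'E'
from h import *
s=Cam("scene"); t=Cam("top")
a=cv2.resize(s.im[170:300,195:335],None,fx=3.4,fy=3.4,interpolation=2); b=cv2.resize(t.im[170:300,150:235],None,fx=3.4,fy=3.4,interpolation=2)
cv2.imwrite("pics/s6.png",np.hstack([a,b]))
E
```

```text
clock: 13.7
position: [561.5, -269.7, 192.8]
ee_rot: [0.715, -0.7, 0.004, -0.002]
contact_force: [0.2, 0.1, 0.1]
gripper_width: 85.8
grasp_force: 0.0
t 13.7 pos [ 561.5 -269.7  192.8] shift [-327.    75.9   41.3] turn [-0.5 -0.2 -0.3] shift after turn [-327.2   74.    42.8] F [0.2 0.1 0.1] w 85.8 gf 0.0
```

View pics/s6.png

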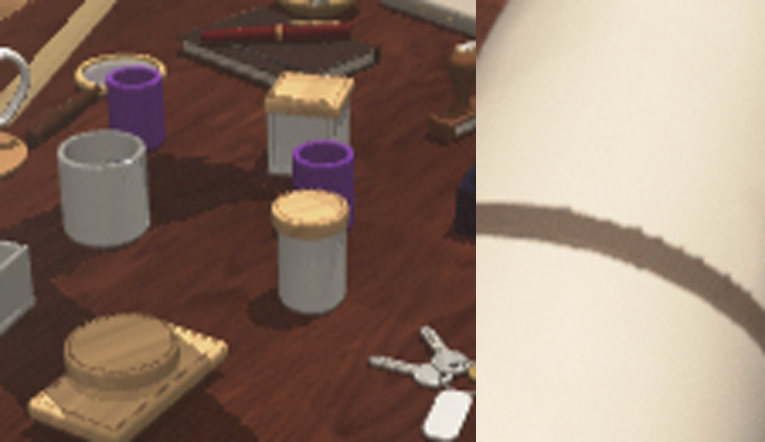

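The square lid is seated and the large lid's top ellipse spans crop (65..180, 315..373). Measuring it and moving back.

```bash
python3 - <<'E'
from h import *
s=Cam("scene"); 
q=s.ground((np.array([(65,347),(180,342),(120,315),(124,375)])+.5)/3.4-.5+[195,170],40)[:,:2]
print(q.round(1).tolist(),q.mean(0).round(1))
E
python3 -m pendant '[[-0.0327,0.0076,0.004,0,0,0,0.0854],[-0.0327,0.0076,0.004,0,0,0,0.0854],[-0.0327,0.0076,0.004,0,0,0,0.0854],[-0.0327,0.0076,0.004,0,0,0,0.0854],[-0.0327,0.0076,0.004,0,0,0,0.0854],[-0.0327,0.0076,0.004,0,0,0,0.0854],[-0.0327,0.0076,0.004,0,0,0,0.0854],[-0.0327,0.0076,0.004,0,0,0,0.0854],[-0.0327,0.0076,0.004,0,0,0,0.0854],[-0.0327,0.0076,0.004,0,0,0,0.0854],[0,0,0,0,0,0,0.0854],[0,0,0,0,0,0,0.0854]]' && python3 go.py 479 55.5 40 181.5
```

```text
[[505.1, 75.9], [451.6, 36.1], [500.2, 31.5], [457.8, 80.2]] [478.7  55.9]
clock: 15.05
position: [475.5, 56.5, 147.1]
ee_rot: [0.716, -0.698, -0.001, 0.001]
contact_force: [0.5, 0.1, -0.7]
gripper_width: 85.5
grasp_force: 0.0
t 15.1 pos [475.5  56.5 147.1] shift [  1.   -3.7 107.1] turn [ 0.2 -0.1 -0.1] shift after turn [  1.1  -3.4 107.1] F [ 0.5  0.1 -0.7] w 85.5 gf 0.0
```

```bash
python3 -m pendant '[[0.0005,-0.0032,0.035,0,0,0,0.0854],[0,0,0.035,0,0,0,0.0854],[0,0,0.02,0,0,0,0.0854],[0,0,0.01,0,0,0,0.08],[0,0,0.006,0,0,0,0.076],[0,0,0,0,0,0,0.074],[0,0,0,0,0,0,0.06],[0,0,0,0,0,0,0.06],[0,0,0,0,0,0,0.06],[0,0,0,0,0,0,0.06]]' && python3 go.py 479 55.5 40 181.5 && python3 -m pendant '[[0,0,-0.01,0,0,0,0.06],[0,0,-0.02,0,0,0,0.06],[0,0,-0.04,0,0,0,0.06],[0,0,-0.04,0,0,0,0.06],[0,0,-0.03,0,0,0,0.06],[0,0,0,0,0,0,0.06]]' && python3 go.py 624 -101 130 181.5
```

```text
clock: 16.05
position: [480.4, 55.9, 43.6]
ee_rot: [0.715, -0.699, 0.001, -0.001]
contact_force: [0.0, -1.5, 7.2]
gripper_width: 65.2
grasp_force: 66.8
t 16.1 pos [480.4  55.9  43.6] shift [0.4 1.4 3.6] turn [-0.1  0.  -0.2] shift after turn [0.4 1.4 3.6] F [ 0.  -1.5  7.2] w 65.2 gf 66.8
clock: 16.65
position: [482.1, 56.8, 187.6]
ee_rot: [0.715, -0.699, 0.002, -0.005]
contact_force: [-0.0, -0.1, -0.9]
gripper_width: 65.1
grasp_force: 66.7
t 16.6 pos [482.1  56.8 187.6] shift [ 161.2 -137.6   58.4] turn [-0.6  0.2 -0.2] shift after turn [ 161.4 -137.7   57.6] F [-0.  -0.1 -0.9] w 65.1 gf 66.7
```

```bash
python3 -m pendant '[[0.027,-0.0228,0,0,0,0,0.06],[0.027,-0.0228,0,0,0,0,0.06],[0.027,-0.0228,0,0,0,0,0.06],[0.027,-0.0228,0.01,0,0,0,0.06],[0.027,-0.0228,0.02,0,0,0,0.06],[0.027,-0.0228,0.03,0,0,0,0.06],[0,0,0,0,0,0,0.06],[0,0,0,0,0,0,0.06]]' && python3 go.py 624 -101 79 181.5; python3 - <<'E'
from h import *
s=Cam("scene"); s.crop(165,130,305,300,3.5,"pics/s7.png")
E
```

```text
clock: 17.45
position: [618.9, -103.8, 120.0]
ee_rot: [0.714, -0.7, -0.002, 0.002]
contact_force: [0.9, 0.5, 1.0]
gripper_width: 65.5
grasp_force: 66.7
t 17.4 pos [ 618.9 -103.8  120. ] shift [-2.7 -5.3 41. ] turn [ 0.3  0.  -0.3] shift after turn [-2.7 -5.1 41. ] F [0.9 0.5 1. ] w 65.5 gf 66.7
```

View pics/s7.png

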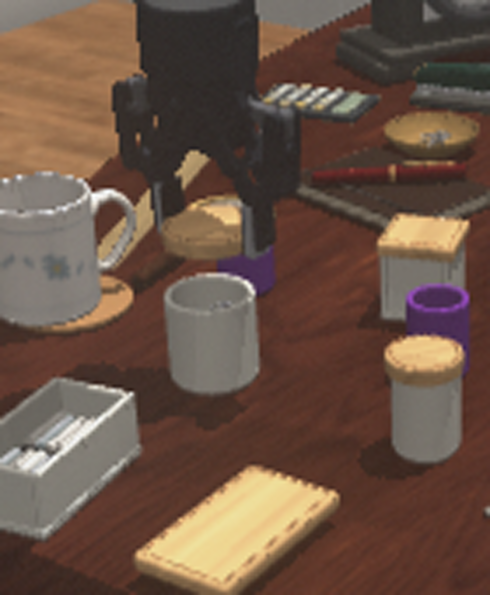

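The large lid is level over its jar at crop (212,228). The oblong lid lies free and flat at (237,528).

```bash
python3 -m pendant '[[-0.0025,-0.0045,0.015,0,0,0,0.06],[0,0,0.012,0,0,0,0.06],[0,0,0.007,0,0,0,0.06],[0,0,0.003,0,0,0,0.06],[0,0,0.002,0,0,0,0.06],[0,0,0,0,0,0,0.06],[0,0,0,0,0,0,0.06]]' && python3 go.py 624 -101 79.5 181.5
```

```text
clock: 18.2
position: [624.7, -100.6, 83.7]
ee_rot: [0.715, -0.699, 0.0, -0.0]
contact_force: [0.2, 0.2, -0.4]
gripper_width: 65.1
grasp_force: 66.8
t 18.2 pos [ 624.7 -100.6   83.7] shift [0.4 0.7 4.2] turn [-0.  -0.  -0.2] shift after turn [0.4 0.7 4.2] F [ 0.2  0.2 -0.4] w 65.1 gf 66.8
```

```bash
python3 -m pendant '[[0,0,0.002,0,0,0,0.06],[0,0,0.0015,0,0,0,0.06],[0,0,0,0,0,0,0.06],[0,0,0,0,0,0,0.06]]' && python3 go.py 624 -101 79.5 181.5
```

```text
clock: 18.6
position: [624.5, -100.6, 79.9]
ee_rot: [0.715, -0.699, 0.0, -0.0]
contact_force: [-0.5, 0.5, -0.7]
gripper_width: 65.4
grasp_force: 66.8
t 18.6 pos [ 624.5 -100.6   79.9] shift [0.4 0.5 0.4] turn [-0.  -0.  -0.2] shift after turn [0.4 0.5 0.4] F [-0.5  0.5 -0.7] w 65.4 gf 66.8
```

```bash
python3 -m pendant '[[0,0,0.001,0,0,0,0.06],[0,0,0,0,0,0,0.06],[0,0,0,0,0,0,0.06]]' && python3 -m pendant '[[0,0,0.001,0,0,0,0.06],[0,0,0,0,0,0,0.06],[0,0,0,0,0,0,0.06]]'
```

```text
clock: 18.9
position: [624.6, -100.7, 79.7]
ee_rot: [0.715, -0.699, 0.0, -0.0]
contact_force: [-1.4, 0.9, 5.7]
gripper_width: 65.0
grasp_force: 67.3
clock: 19.2
position: [624.6, -100.7, 79.7]
ee_rot: [0.715, -0.699, 0.001, -0.0]
contact_force: [-3.3, 1.2, 9.8]
gripper_width: 65.5
grasp_force: 67.7
```

Contact is confirmed, so I'm releasing and rising.

```bash
python3 -m pendant '[[0,0,-0.001,0,0,0,0.06],[0,0,0,0,0,0,0.075],[0,0,0,0,0,0,0.08],[0,0,0,0,0,0,0.082],[0,0,-0.02,0,0,0,0.082],[0,0,-0.03,0,0,0,0.082],[0,0,-0.04,0,0,0,0.0854],[0,0,-0.02,0,0,0,0.0854],[0,0,0,0,0,0,0.0854],[0,0,0,0,0,0,0.0854]]' && python3 go.py 476.5 53.5 150 181.5; python3 - <<'E'
from h import *
s=Cam("scene"); s.crop(165,170,305,300,4,"pics/s8.png")
E
```

```text
clock: 20.2
position: [624.1, -100.5, 188.5]
ee_rot: [0.715, -0.699, -0.0, -0.0]
contact_force: [0.2, 0.4, -0.8]
gripper_width: 85.3
grasp_force: 0.0
t 20.2 pos [ 624.1 -100.5  188.5] shift [-157.1  144.2   38.6] turn [ 0.   0.  -0.3] shift after turn [-157.8  143.5   38.5] F [ 0.2  0.4 -0.8] w 85.3 gf 0.0
```

View pics/s8.png

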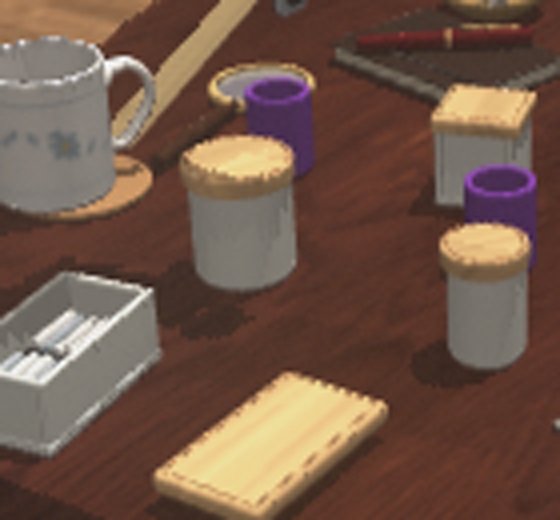

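The large lid is seated. The oblong lid's corners are at crop (155,480), (258,517), (388,405) and (290,373); I'll remeasure it and travel back.

```bash
python3 - <<'E'
from h import *
s=Cam("scene")
q=s.ground((np.array([(155,478),(258,514),(388,407),(290,373)])+.5)/4-.5+[165,170],20)[:,:2]
print(q.round(1).tolist(),q.mean(0).round(1),cv2.minAreaRect(q.astype(np.float32)))
E
python3 -m pendant '[[-0.0262,0.0236,0.006,0,0,0,0.0854],[-0.0262,0.0236,0.006,0,0,0,0.0854],[-0.0262,0.0236,0.006,0,0,0,0.0854],[-0.0262,0.0236,0.006,0,0,0,0.0854],[-0.0262,0.0236,0.006,0,0,0,0.0854],[-0.0262,0.0236,0.006,0,0,0,0.0854],[0,0,0,0,0,0,0.0854],[0,0,0,0,0,0,0.0854]]' && python3 go.py 476.5 54 26 181.5
```

```text
[[503.3, 111.0], [442.5, 107.0], [444.1, -0.1], [507.3, 0.8]] [474.3  54.7] ((473.68603515625, 54.71525573730469), (63.20808410644531, 110.2923355102539), 2.0880298614501953)
clock: 21.1
position: [478.8, 53.8, 152.1]
ee_rot: [0.716, -0.699, -0.0, 0.001]
contact_force: [0.3, 0.2, 0.5]
gripper_width: 85.1
grasp_force: 0.0
t 21.1 pos [478.8  53.8 152.1] shift [ -0.4   2.1 126.1] turn [ 0.1 -0.1 -0.1] shift after turn [ -0.3   2.3 126.1] F [0.3 0.2 0.5] w 85.1 gf 0.0
```

```bash
python3 -m pendant '[[-0.0005,0.002,0.04,0,0,0,0.0854],[0,0,0.04,0,0,0,0.0854],[0,0,0.025,0,0,0,0.0854],[0,0,0.012,0,0,0,0.08],[0,0,0.007,0,0,0,0.076],[0,0,0,0,0,0,0.074],[0,0,0,0,0,0,0.074],[0,0,0,0,0,0,0.074]]' && python3 go.py 476 54 27 181.5
```

```text
clock: 21.9
position: [478.1, 54.0, 29.6]
ee_rot: [0.715, -0.699, 0.0, -0.001]
contact_force: [1.0, 0.6, 0.1]
gripper_width: 74.0
grasp_force: 0.0
t 21.9 pos [478.1  54.   29.6] shift [-0.   2.1  2.6] turn [-0.1  0.  -0.2] shift after turn [-0.   2.1  2.6] F [1.  0.6 0.1] w 74.0 gf 0.0
```

```bash
python3 -m pendant '[[0,0.001,0.003,0,0,0,0.074],[0,0,0,0,0,0,0.055],[0,0,0,0,0,0,0.055],[0,0,0,0,0,0,0.055],[0,0,0,0,0,0,0.055],[0,0,0,0,0,0,0.055]]' && python3 go.py 476 54 27 181.5 && python3 -m pendant '[[0,0,-0.01,0,0,0,0.055],[0,0,-0.02,0,0,0,0.055],[0,0,-0.04,0,0,0,0.055],[0,0,-0.04,0,0,-8.5,0.055],[0,0,-0.01,0,0,0,0.055],[0,0,0,0,0,0,0.055],[0,0,0,0,0,0,0.055]]' && python3 go.py 619 60 100 190
```

```text
clock: 22.5
position: [476.6, 54.0, 26.5]
ee_rot: [0.715, -0.699, 0.0, -0.0]
contact_force: [-0.8, -1.0, 6.2]
gripper_width: 64.3
grasp_force: 66.5
t 22.5 pos [476.6  54.   26.5] shift [-0.   0.6 -0.5] turn [-0.   0.  -0.2] shift after turn [-0.   0.6 -0.5] F [-0.8 -1.   6.2] w 64.3 gf 66.5
clock: 23.2
position: [475.3, 53.6, 145.0]
ee_rot: [0.764, -0.645, -0.001, 0.001]
contact_force: [-1.1, 0.2, -1.5]
gripper_width: 64.5
grasp_force: 66.5
t 23.2 pos [475.3  53.6 145. ] shift [  17.9 -142.8   44.7] turn [ 0.1  0.  -0.3] shift after turn [  18.7 -142.6   45. ] F [-1.1  0.2 -1.5] w 64.5 gf 66.5
```

```bash
python3 -m pendant '[[0.0036,-0.0285,0,0,0,0,0.055],[0.0036,-0.0285,0,0,0,0,0.055],[0.0036,-0.0285,0,0,0,0,0.055],[0.0036,-0.0285,0.015,0,0,0,0.055],[0.0036,-0.0285,0.025,0,0,0,0.055],[0,0,0,0,0,0,0.055],[0,0,0,0,0,0,0.055],[0,0,0,0,0,0,0.055]]' && python3 go.py 619 60 62.5 190; python3 - <<'E'
from h import *
s=Cam("scene"); s.crop(125,170,245,300,4.5,"pics/s9.png")
E
```

```text
clock: 24.0
position: [618.9, 60.1, 105.1]
ee_rot: [0.765, -0.644, -0.001, 0.001]
contact_force: [-0.2, 0.4, -1.1]
gripper_width: 64.1
grasp_force: 66.4
t 24.0 pos [618.9  60.1 105.1] shift [ 0.1 -0.2 42.6] turn [ 0.1 -0.  -0.2] shift after turn [ 0.1 -0.1 42.6] F [-0.2  0.4 -1.1] w 64.1 gf 66.4
```

View pics/s9.png

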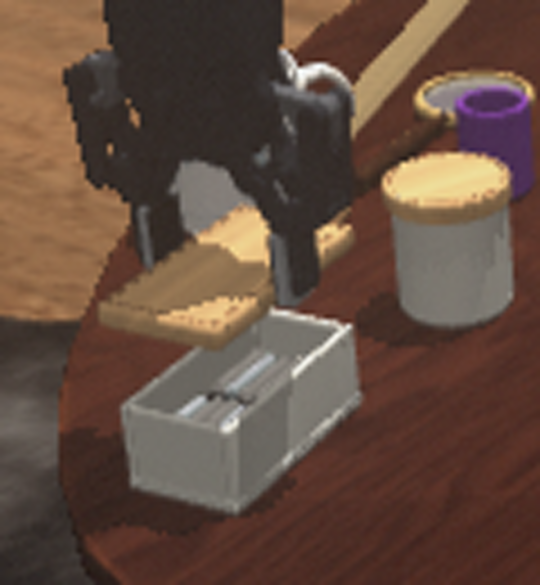

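The lid is level above the oblong jar, with corners at (98,308), (218,336) and (355,232). The jar rim corners are at (124,407), (232,430), (355,325) and (265,310). I'll compare the two centres.

```bash
python3 - <<'E'
from h import *
s=Cam("scene"); g=lambda p,z:s.ground((np.array(p)+.5)/4.5-.5+[125,170],z)[:,:2]
a=g([(98,308),(218,334),(355,232)],98.6); b=g([(124,407),(232,428),(355,325),(265,310)],44)
print(a.round(1).tolist(),((a[0]+a[2])/2).round(1)); print(b.round(1).tolist(),b.mean(0).round(1),cv2.minAreaRect(b.astype(np.float32))[1:])
f=lambda p:((s.proj(p)-[125,170]+.5)*4.5-.5).round(0).tolist()
an=np.radians(10); Rm=np.array([[np.cos(an),-np.sin(an)],[np.sin(an),np.cos(an)]]); q=np.array([[1,1],[-1,1],[-1,-1],[1,-1]])
print(f(np.c_[q*[33,56]@Rm.T+[619,60],[98.6]*4])); print(f(np.c_[q*[30,53]@Rm.T+[619,60],[44]*4]))
E
```

```text
[[636.2, 120.6], [574.0, 109.2], [589.8, 4.2]] [613.   62.4]
[[637.1, 114.5], [582.2, 101.2], [599.0, 1.1], [647.3, 13.4]] [616.4  57.6] ((56.37515640258789, 105.52832794189453), 9.558028221130371)
[[89.0, 305.0], [213.0, 333.0], [352.0, 225.0], [236.0, 202.0]]
[[116.0, 408.0], [226.0, 435.0], [354.0, 326.0], [250.0, 304.0]]
```

```bash
python3 -m pendant '[[0.003,-0.0015,0.015,0,0,0,0.055],[0,0,0.014,0,0,0,0.055],[0,0,0.007,0,0,0,0.055],[0,0,0.003,0,0,0,0.055],[0,0,0.002,0,0,0,0.055],[0,0,0,0,0,0,0.055],[0,0,0,0,0,0,0.055]]' && python3 go.py 621 57 62.5 190
```

```text
clock: 24.8
position: [622.1, 57.7, 65.2]
ee_rot: [0.765, -0.644, 0.0, -0.0]
contact_force: [1.3, 0.2, -0.9]
gripper_width: 64.4
grasp_force: 66.5
t 24.8 pos [622.1  57.7  65.2] shift [0.5 1.2 2.7] turn [-0.   0.  -0.2] shift after turn [0.5 1.2 2.7] F [ 1.3  0.2 -0.9] w 64.4 gf 66.5
```

```bash
python3 -m pendant '[[0,0,0.0012,0,0,0,0.055],[0,0,0,0,0,0,0.055],[0,0,0,0,0,0,0.055]]'
```

```text
clock: 25.1
position: [621.9, 57.6, 63.8]
ee_rot: [0.765, -0.644, 0.0, -0.0]
contact_force: [0.0, 0.3, -0.6]
gripper_width: 64.7
grasp_force: 66.5
```

```bash
python3 -m pendant '[[0,0,0.001,0,0,0,0.055],[0,0,0,0,0,0,0.055],[0,0,0,0,0,0,0.055]]' && python3 -m pendant '[[0,0,0.001,0,0,0,0.055],[0,0,0,0,0,0,0.055],[0,0,0,0,0,0,0.055]]'
```

```text
clock: 25.4
position: [621.9, 57.7, 62.7]
ee_rot: [0.765, -0.644, 0.0, -0.0]
contact_force: [-0.0, 0.8, -0.6]
gripper_width: 64.5
grasp_force: 66.5
clock: 25.7
position: [621.9, 57.6, 62.6]
ee_rot: [0.765, -0.644, 0.0, -0.0]
contact_force: [-1.5, 0.2, 5.0]
gripper_width: 64.0
grasp_force: 67.1
```

Contact again. Release, rise, and withdraw towards the start so both cameras are clear.

```bash
python3 -m pendant '[[0,0,-0.0005,0,0,0,0.055],[0,0,0,0,0,0,0.075],[0,0,0,0,0,0,0.08],[0,0,0,0,0,0,0.082],[0,0,-0.02,0,0,0,0.082],[0,0,-0.03,0,0,0,0.082],[0,0,-0.04,0,0,0,0.082],[0,0,-0.04,0,0,0,0.082],[0,0,-0.04,0,0,0,0.082],[0,0,-0.02,0,0,0,0.082],[0,0,0,0,0,0,0.082],[0,0,0,0,0,0,0.082]]' && python3 -m pendant '[[0.03,0.03,0,0,0,0,0.082],[0.03,0.03,0,0,0,0,0.082],[0.03,0.03,0,0,0,0,0.082],[0.03,0.03,0,0,0,0,0.082],[0.04,0.01,0,0,0,0,0.082],[0.04,0.01,0,0,0,0,0.082],[0.04,0.01,0,0,0,0,0.082],[0.04,0.01,0,0,0,0,0.082],[0.04,0.01,0,0,0,0,0.082],[0.04,0,0,0,0,0,0.082],[0.04,0,0,0,0,0,0.082],[0.04,0,0,0,0,0,0.082]]' && python3 go.py 250 -560 250 190
```

```text
clock: 26.9
position: [621.4, 57.6, 251.5]
ee_rot: [0.765, -0.644, -0.0, 0.0]
contact_force: [-0.5, -0.2, 0.2]
gripper_width: 82.0
grasp_force: 0.0
clock: 28.1
position: [528.2, -406.1, 249.4]
ee_rot: [0.765, -0.644, -0.002, 0.0]
contact_force: [1.3, 0.2, 0.3]
gripper_width: 82.2
grasp_force: 0.0
t 28.1 pos [ 528.2 -406.1  249.4] shift [1.046e+02 3.002e+02 1.000e-01] turn [ 0.2  0.2 -0.3] shift after turn [103.3 300.7  -0.6] F [1.3 0.2 0.3] w 82.2 gf 0.0
```

```bash
python3 -m pendant '[[0.01,0.033,0,0,0,0,0.082],[0.01,0.033,0,0,0,0,0.082],[0.01,0.033,0,0,0,0,0.082],[0.01,0.033,0,0,0,0,0.082],[0.01,0.033,0,0,0,0,0.082],[0.01,0.033,0,0,0,0,0.082],[0.01,0.033,0,0,0,0,0.082],[0.01,0.033,0,0,0,0,0.082],[0.01,0.033,0,0,0,0,0.082],[0,0,0,0,0,0,0.082]]'; python3 - <<'E'
from h import *
s=Cam("scene"); t=Cam("top")
a=cv2.resize(s.im[170:290,140:320],None,fx=4,fy=4,interpolation=2)[:,:720]; b=cv2.resize(t.im[130:290,155:415],None,fx=2.77,fy=2.77,interpolation=2)
cv2.imwrite("pics/f1.png",a); t.crop(155,125,365,275,3.8,"pics/f2.png")
E
```

```text
clock: 29.1
position: [247.9, -544.3, 249.6]
ee_rot: [0.763, -0.646, -0.002, -0.0]
contact_force: [0.6, 0.3, -0.6]
gripper_width: 82.0
grasp_force: 0.0
```

View pics/f1.png

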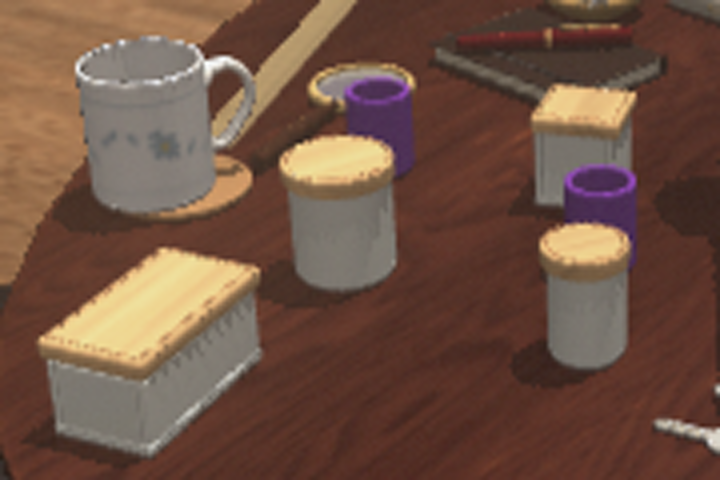

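View pics/f2.png

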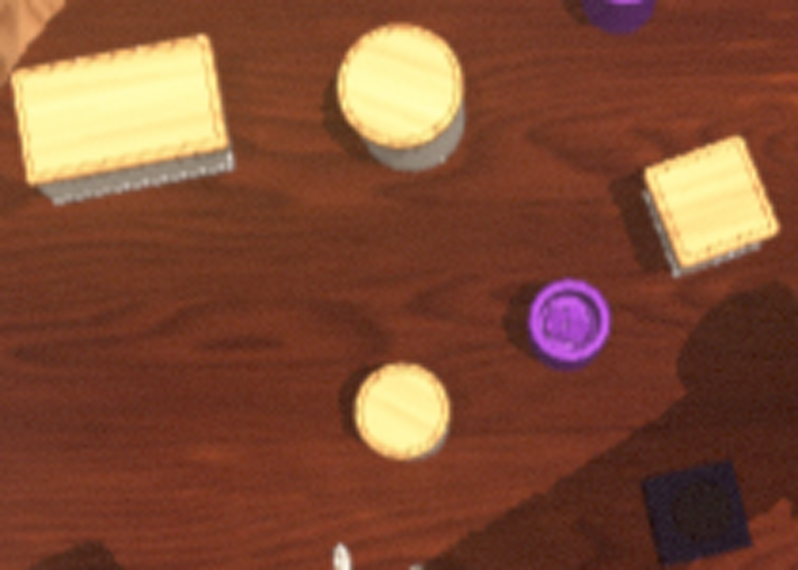

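All four lids lie flat, centred and in line on their jars, and nothing else has moved. Handing in.

```bash
python3 -m pendant '[[0,0,0,0,0,0,0.082],[0,0,0,0,0,0,0.082]]'; python3 -c "
from bench import arm; print(arm.job_done())"
```

```text
clock: 29.4
position: [252.4, -543.4, 251.5]
ee_rot: [0.765, -0.644, -0.001, -0.0]
contact_force: [0.9, 0.0, 0.1]
gripper_width: 81.9
grasp_force: 0.0
the job is handed in; nothing more can be done
None
```

All four jars are closed with their own lids and the job was handed in at about 29 s; the final pictures show every lid flat and in line and nothing else disturbed, but no verdict came back.

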